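Lock the blade carriage with a tapered pin

ROBOT

A 6-joint arm with a two-finger parallel gripper is mounted at the origin on the work surface; the furniture and walls round the work are solid. World frame = base frame: x ahead of the robot, y to its left, z up, the work surface at z = 0. Lengths are in mm, angles in rad, forces in N, time in s.
With the tool pointing down it reaches from about 350 to 875 mm from the base axis. Payload 4.2 kg.
Tool frame: the origin (TCP) lies on the mounting face of the last link; the fingertips stand 173 mm ahead of it and the grasp point (between the pads) lies grip_point_offset ahead of it (grip_point_offset is the distance from the TCP to the grasp point, in mm); z points along the fingers, y is the line along which they close (so a half turn about z gives the same grasp; the last joint's range is limited). The gripper opens to 85 mm and grips with 20 to 120 N. Pads are 22 mm wide; open, the fingers measure 114 mm over their backs; the gripper's body (76 mm by 85 mm) begins 54 mm behind the grasp point. The pads swing forward as they close: fully open they stand 13 mm farther back than shut.
Start: joints at [1.401, 0.385, 0.008, 0, -1.194, -0.259], TCP at [259.829, 568.409, 404.712] pointing down, gripper open.
Joint ranges: [-3.14, 3.14], [-1.21, 2.06], [-1.07, 1.41], [-3.16, 2.05], [-2.99, -0.16], [-3.1, 3.1]. Speed limits (rad/s): [2.79, 2.79, 3.14, 3.14, 3.14, 3.14].

INTERFACE

Orientations are given as a unit quaternion [x, y, z, w].
In Python, from bench import read_state, get_image, job_done, recognise, place_of, grip_point_offset gives the robot as it stands. The module is installed in compiled form; this text tells all that it offers.
- The arm moves only by the tool carry_out, never from a script. Its arguments are lists of equal length, an entry for each row: "slide": the shift along the tool's x, y, z in m, a list of three; "roll": the turn about the tool's z in degrees; "claw": the finger opening in m, from 0 to 0.0854. A call has 1 to 8 rows; each row is the pose to reach, as a shift and turn from the pose commanded when the call began, along the tool's axes at that moment; what a row does not reach only later rows make up. A row lasts 1/8 s, in which the tool goes at most 62.5 mm and 10.7 degrees, less where a joint would pass 70% of its speed; a pose out of reach is approached as far as the arm can. A call with a gripper value outside its range is refused whole. The fingers move at their own pace and stop on an object; the grip force is fixed at half the most. Time passes only in rows, so rows that repeat a pose let the fingers close. It gives the time, the measured TCP pose, the force, the opening and the grip force at its end, in the units of the state.
- read_state(): the state, without advancing time (a new reading comes with each control period).
- get_image(name): name is "side" or "top" or "wrist"; returns a dict with "img" (384x512x3 uint8, red, green, blue), "z_map" (384x512 float32, mm along the optical axis (not along the pixel's ray), 0 where there is no reading), "mtx" (3x3 intrinsics, pixels), "world_from_camera" (4x4, takes a point from camera to world coordinates); the wrist camera has in their place "T_tool_cam" (4x4, takes a point from camera to tool coordinates, whose origin is the TCP and whose axes are the flange's). Camera axes: x right, y up, looking along -z (the intrinsics and any distortion apply to the point x, -y, -z); pixel columns grow to the right and rows downward; lengths in mm; the calibration is good to about 2 mm. A picture is of the moment at which its call begins: read the wrist's pose just before it.
- job_done(): hands the job in; it is judged then, once.
Trained networks look in a picture, given as the dict that the camera call returned (one of the last four; its "shot" number tells which), for a name from the list of things; names that differ only in an ending like _2 or _b are one class to them, and where a whole thing is asked for, a point or a joint stands for the part that bears it (a point fixed in the world has none). Each returns a list of dicts, best first, with "conf" (0 to 1); they miss things now and then, are a little off and sometimes report something else, mostly with a low value. They report only what shows in the picture. A call takes as long as a camera call. They do not tell look-alikes from the thing itself.
- recognise(picture, thing): "at" ([column, row] in pixels, amid what is visible of it).
- place_of(picture, thing): "at" ([column, row] in pixels: a listed point, or the origin of a listed thing).
The state is a dict: "clock": time; "joints": joint angles; "joint_vel": joint speeds; "joint_efforts": joint torques, N m; "position": TCP position; "ee_rot": TCP orientation; "contact_force": force on the tool from outside, world axes, zero at the start; "wrist_torque": the same for the moment, N m; "gripper_width": finger opening in mm; "grasp_force": force on a finger pad.
Only numpy, scipy, OpenCV 4.12 (cv2) and the standard library are available. Lean on these libraries where they do the work, as an engineer would, in place of code of your own. Each camera call takes 0.05 s, during which the arm holds its last target. There are 200 camera calls.

TASK

Lock the spring-loaded blade carriage of the vegetable cutter: take the tapered pin out of the wooden block and push it down through the bridge, the carriage's tongue and the lower plate, so that its taper draws the tongue into line, until its collar lies flat on the bridge. Feel your way in gently, giving way sideways: the pin must never bear on the cutter with more than 60 N, all its sides and collar taken together. Then slide the keeper fully across over the collar and leave the other kitchen things where they are.

Things in the scene. Friction and masses are not known exactly. Their poses are not given: they have to be found in the camera images.
- pin_grip (a point): Centre of the black handle of the loose tapered steel pin (about 0.2 kg, 115 mm long), which at first stands point down in the wooden block. Its z is the pin's axis, up towards the handle. Handle flat-sided: 16 mm along the pin's x, 24 mm along its y, 30 mm tall; grasp it across the 16 mm. The pin may turn freely about its axis in the holes.
- pin_tip (a point): Tip of the same pin, 100 mm below the handle's centre; axes as above. Going up from the 6 mm wide tip: taper 36 mm long, widening to 22 mm; shank 22 mm in diameter, 30 mm long; collar 40 mm in diameter, 5 mm thick, its underside 66 mm above the tip (shank and collar are greased, friction about 0.25); neck 14 mm in diameter, 14 mm long; then the handle.
- stand: Fixed wooden block 60 x 60 x 70 mm with a vertical 25 mm through hole at its middle, where the pin stands with its collar on the block's top. Origin at the centre of its underside, z up.
- rig: The vegetable cutter, fixed to the worktop: aluminium base plate with a height-adjustable head, 97 to 119 mm high, blade carriage and keeper. Origin on the worktop below the nominal pin hole; x runs from the head towards the upright blade grid, z up. The base spans x -55 to 105 mm, y -60 to 60 mm; the bridge on top spans x -30 to 30, y -70 to 43 mm; the blade grid stands at x 60 to 80 mm, 5 mm lower than the bridge.
- rig_hole (a point): Nominal centre of the pin hole in the bridge's top face, 108 mm over the worktop; axes as the rig's. The head is adjustable: the real hole is up to 3 mm off along x, 5 mm along y and 11 mm up or down (still upright), so feel for it. Going down: bridge 10 mm thick, hole 23.2 mm; gap 1.5; carriage tongue 8 mm, hole 23.5; gap 1.5; lower plate 8 mm, hole 23.2, in line with the bridge's.
- carriage (a joint): Slide of the blade carriage along the rig's x, m: 0 = the hole in its tongue is in line with the holes of bridge and lower plate, positive = out towards +x. A spring holds it out at a stop at 0.0055 with 5 to 6 N; so at first the middle of the opening common to bridge and tongue is about 2.7 mm to +x of the bridge's hole.
- rig_post (a point): Nominal middle of the keeper's upright black post (12 mm diameter, 20 mm tall, its foot 11.5 mm over the bridge's top) with the keeper fully open, 68 mm to the rig's -y of the hole; this point does not move with the keeper. The real post is off by the same unknown shift as the hole.
- keeper (a joint): Slide of the keeper plate on the bridge, along the rig's +y, m: 0 = fully open, 0.027 = fully across at its stop. Pushing its post takes about 2 N. Plate 30 mm wide, 4 mm thick, underside 7.5 mm over the bridge: it passes over the pin's collar only if the pin is home. Its inner edge is 38 mm from the hole's axis when open, 11 mm when closed.
- spice_jar: Bystander: glass spice jar with red cap, 44 mm diameter, 107 mm tall; origin at its underside.
- bowl: Bystander: small steel bowl, 85 mm diameter, 36 mm tall; origin at its underside.
- cutter: Bystander: round steel cutter ring, 46 mm diameter, 30 mm tall; origin at its underside.
Not all that is in view belongs to the job. What is shaped like the part that bears pin_grip but blue is not meant.

How it is judged:
By the outcome, as a careful person would: the job done as asked, in the order asked, and still so for the second after the job is handed in, with the robot touching nothing.
It also fails if it takes over 67 s, if anything falls off the work surface, if the arm or the gripper's body presses on something with over 40 N, if the wrist force passes 120 N, or if a joint passes its speed limit or range.

## Working session

There is one attempt and no reset: what is moved stays moved. The work goes in short steps, Python scripts to look and compute and a tool call to move; the robot and the scene stay as the last step left them, time stands still between calls to the robot, and variables do not carry over. Pictures are saved under pics/ and viewed, at most 13 in all, crops included, and the job is handed in when it is done.

Besides the shell and the picture viewer there is one more tool, called after "Emit:" in YAML: its name, and indented under it one key for each argument. carry_out: Moves the arm, as the interface text tells. Its arguments: {"type":"object","properties":{"slide":{"type":"array"},"roll":{"type":"array"},"claw":{"type":"array"}},"required":["slide","roll","claw"]}

```bash
mkdir -p pics
cat > h.py <<'E'
import numpy as np, cv2
from bench import *
from scipy.spatial.transform import Rotation as R
def shot(name):
    s=read_state(); p=get_image(name)
    if name=="wrist":
        T=np.eye(4); T[:3,:3]=R.from_quat(s["ee_rot"]).as_matrix(); T[:3,3]=s["position"]
        p["W"]=T@p["T_tool_cam"]
    else: p["W"]=np.array(p["world_from_camera"])
    return p
def ray(p,uv):
    k=np.array(p["mtx"]); d=np.linalg.inv(k)@np.array([uv[0],uv[1],1.]); d=np.array([d[0],-d[1],-d[2]])
    return p["W"][:3,3], p["W"][:3,:3]@d
def depth_pt(p,uv):
    z=p["z_map"][int(round(uv[1])),int(round(uv[0]))]; o,d=ray(p,uv); return o+d*z
def at_z(p,uv,z):
    o,d=ray(p,uv); return o+d*(z-o[2])/d[2]
def tri(l):
    A=np.zeros((3,3));b=np.zeros(3)
    for p,uv in l:
        o,d=ray(p,uv); d=d/np.linalg.norm(d); M=np.eye(3)-np.outer(d,d);A+=M;b+=M@o
    x=np.linalg.solve(A,b)
    return x
def save(p,n): cv2.imwrite("pics/"+n,p["img"][:,:,::-1])
E
python3 - <<'E'
from h import *
np.set_printoptions(precision=1,suppress=True)
s=read_state();print(s, grip_point_offset)
P={n:shot(n) for n in("side","top","wrist")}
for n in P: save(P[n],n+"0.png"); print(n,[k for k in P[n]], P[n]["W"][:3,3],P[n]["mtx"][0][0])
cv2.imwrite("pics/st.png",np.vstack([np.hstack([P["side"]["img"],P["top"]["img"]])])[:,:,::-1][:, :])
for t in("pin_grip","pin_tip","stand","rig","rig_hole","rig_post","spice_jar","bowl","cutter"):
    for n in P:
        for r in place_of(P[n],t)[:2]: print(t,n,np.array(r["at"]),round(r["conf"],2),depth_pt(P[n],r["at"]))
E
```

```text
{'clock': 0.0, 'joints': array([ 1.4,  0.4,  0. , -0. , -1.2, -0.3]), 'joint_vel': array([-0.,  0.,  0.,  0., -0.,  0.]), 'joint_efforts': array([ -0. , -39.2,  18.8,   4.2,  -0. ,  -0. ]), 'position': array([259.8, 568.2, 403.6]), 'ee_rot': array([ 1. , -0.2, -0. ,  0. ]), 'contact_force': array([-0.7,  0.4, -0.1]), 'wrist_torque': array([ 0., -0., -0.]), 'grasp_force': 0.0, 'gripper_width': 85.17267061775858} 154.70000000000002
side ['img', 'z_map', 'mtx', 'world_from_camera', 'shot', 'W'] [ -38.8 -707.3  897.7] 435.28158453632625
top ['img', 'z_map', 'mtx', 'world_from_camera', 'shot', 'W'] [250.8  40.4 963.6] 354.1311078035025
wrist ['img', 'z_map', 'mtx', 'T_tool_cam', 'shot', 'W'] [323.6 538.7 372.7] 277.4107866449428
pin_grip side [250.7 184.6] 0.8 [368.1  86.8 114.4]
pin_grip side [345.8 208.4] 0.71 [ 543.2 -109.3  115.8]
pin_grip top [303.5 140.5] 0.59 [ 542.9 -100.   117.7]
pin_grip top [225.2 210.5] 0.55 [364.5  92.  115.3]
pin_tip side [249.6 216.4] 0.77 [361.9  81.8  -1.5]
stand side [340.7 234.4] 0.66 [ 523.3 -130.5   47.3]
stand top [300.  152.9] 0.93 [524.4 -97.8  72.3]
stand top [222.4 167.7] 0.36 [471.1 101.4 114.2]
rig side [268.1 187.5] 0.74 [449.8 132.4  34.6]
rig top [194.9 178.9] 0.88 [446.9 171.4  92.3]
rig_hole side [269.5 158. ] 0.67 [481.8 185.4  97.8]
rig_hole side [208.7 189.2] 0.28 [294.1 218.5  22.8]
rig_hole top [194.8 166.2] 0.94 [498.4 183.6  21.6]
rig_post side [282. 166.] 0.65 [476.  103.7 127.8]
rig_post top [220.6 167.6] 0.68 [472.4 106.1 109.9]
spice_jar top [134.  258.1] 0.69 [249.6 314.9  78. ]
spice_jar wrist [424.4  97.9] 0.68 [256.7 355.1  38.3]
bowl side [212.  189.8] 0.91 [303.  214.9  19.5]
bowl top [176.6 236.4] 0.7 [306.8 224.2  22.1]
bowl wrist [499.9   8.6] 0.66 [310.5 245.4  21.7]
cutter side [373.3 271.2] 0.59 [ 538.8 -253.2   23. ]
cutter top [345.1 150.6] 0.64 [ 554.7 -237.1    1.3]
```

View pics/top0.png

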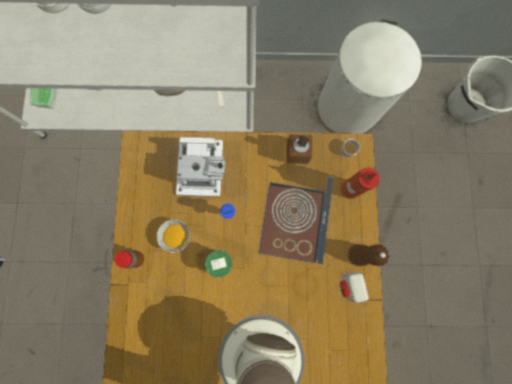

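View pics/side0.png

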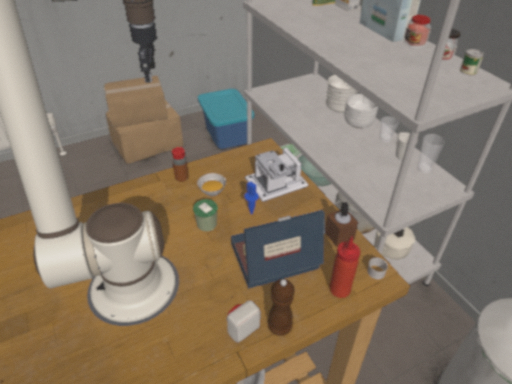

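The top view shows the rig around (200,166), the blue decoy at (228,211), and the stand with the black pin at (300,148). The cutter ring is at (350,147) and the upright panel at column 328. The side view agrees. I'll plan a move to look at the rig from above.

```bash
cat >> h.py <<'E'
def go(x,y,z,yaw=None):
    """slide(m), roll(deg) to TCP x,y,z (mm), yaw = world angle (deg) of tool y"""
    s=read_state(); M=R.from_quat(s["ee_rot"]).as_matrix()
    d=M.T@(np.array([x,y,z])-s["position"])/1000
    y0=np.degrees(np.arctan2(M[1,1],M[0,1])); r=0 if yaw is None else (y0-yaw+90)%180-90
    print("slide",d.round(4),"roll",round(r,1),"yaw now",round(y0,1),"j6",s["joints"][5].round(2))
E
python3 - <<'E'
from h import *
np.set_printoptions(precision=3,suppress=True)
p=shot("wrist");print(p["T_tool_cam"]);print(p["mtx"])
print(R.from_quat(read_state()["ee_rot"]).as_matrix())
go(430,180,400,90);go(430,180,400,0);go(430,180,400)
E
```

```text
[[-0.     0.961  0.278 70.318]
 [ 1.     0.    -0.     0.245]
 [-0.     0.278 -0.961 31.07 ]
 [ 0.     0.     0.     1.   ]]
[[277.411   0.    254.85 ]
 [  0.    277.411 192.281]
 [  0.      0.      1.   ]]
[[ 0.909 -0.416  0.   ]
 [-0.416 -0.909 -0.   ]
 [ 0.     0.    -1.   ]]
slide [0.316 0.282 0.005] roll -24.6 yaw now -114.6 j6 -0.26
slide [0.316 0.282 0.005] roll 65.4 yaw now -114.6 j6 -0.26
slide [0.316 0.282 0.005] roll 0 yaw now -114.6 j6 -0.26
```

Emit:
carry_out:
  slide:
    - [0.044,0.034,0]
    - [0.088,0.068,0]
    - [0.132,0.102,0]
    - [0.176,0.136,0]
    - [0.22,0.17,0]
    - [0.264,0.204,0]
    - [0.308,0.238,0]
    - [0.35,0.275,0]
  roll: [-3,-6,-9,-12,-15,-18,-21,-24.6]
  claw: [0.085,0.085,0.085,0.085,0.085,0.085,0.085,0.085]

```text
clock: 2.55
position: [464.4, 171.2, 405.1]
ee_rot: [1.0, 0.001, 0.0, -0.0]
contact_force: [1.2, 1.2, 0.7]
gripper_width: 84.9
grasp_force: 0.0
```

Run:
```python
from h import *
np.set_printoptions(precision=1,suppress=True)
t=shot("top")
for uv in [(200,125),(200,110),(200,80),(200,40)]: print(depth_pt(t,uv))
p=shot("wrist");save(p,"w1.png");print(read_state()["position"])
for t in("pin_grip","rig","rig_hole","rig_post","carriage","keeper"):
    for r in place_of(p,t)[:2]: print(t,np.array(r["at"]),round(r["conf"],2),depth_pt(p,r["at"]))
go(541,-105,380,-90)
```

```text
[ 905.8  278.2 -718.8]
[ 983.3  280.3 -713.9]
[ 905.9  220.1 -263.7]
[1069.3  225.5 -261.1]
[464.9 169.  404.8]
pin_grip [259.9 284.4] 0.92 [305.3 159.   38.9]
rig [251.6 158.9] 0.85 [490.6 169.4  98.1]
rig_hole [251.3 173. ] 0.64 [472.1 169.9  79.2]Traceback (most recent call last):
  File "<stdin>", line 7, in <module>
ValueError: it knows: bowl, cutter, pin_grip, pin_tip, rig, rig_hole, rig_post, spice_jar, stand
```

View pics/w1.png

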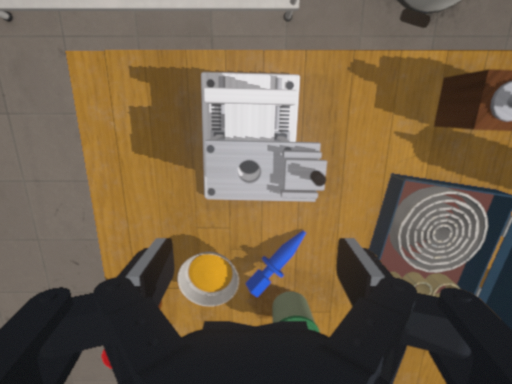

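The wrist view shows the bridge hole at about (249,171) and the black keeper post at (317,179). The blade grid is above the bridge in the picture. The blue decoy lies at (275,265), and the stand is at the right edge.

Run:
```python
from h import *
np.set_printoptions(precision=1,suppress=True)
p=shot("wrist")
for uv in [(225,185),(225,155),(262,188),(275,150),(215,150),(249,171),(317,176),(317,182),(300,180)]: print(uv,depth_pt(p,uv))
g=p["img"][130:210,190:335]; cv2.imwrite("pics/w1c.png",cv2.resize(g,None,fx=5.5,fy=5.5,interpolation=cv2.INTER_CUBIC)[:,:,::-1])
go(535,-105,400,-90)
```

```text
(225, 185) [462.2 203.6  98.9]
(225, 155) [492.9 202.7  98.7]
(262, 188) [459.  165.7  99.1]
(275, 150) [497.8 153.2  98.4]
(215, 150) [498.  212.3  99.9]
(249, 171) [474.  179.2  85.9]
(317, 176) [474.4 112.9 111.3]
(317, 182) [468.4 112.4 111. ]
(300, 180) [470.4 129.1 111. ]
slide [0.1 0.3 0. ] roll 0.1 yaw now -89.9 j6 0.89
```

View pics/w1c.png

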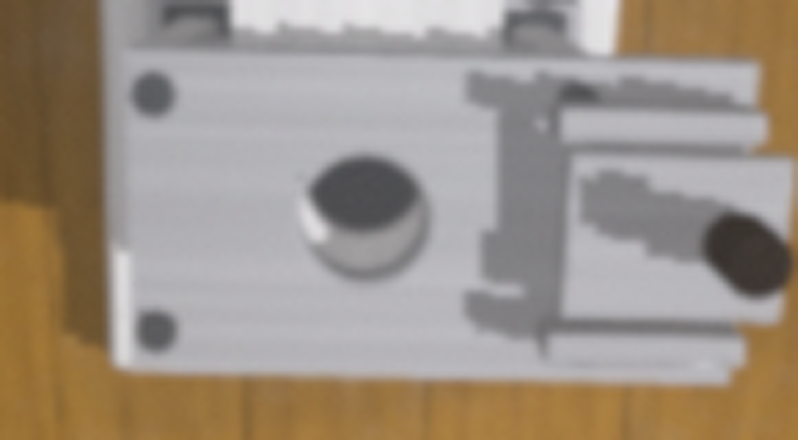

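The crop shows the bridge hole rim centred at crop (364,216), which is pixel (255.7,168.8). The bridge edges slope about 1.1°.

Emit:
carry_out:
  slide:
    - [0.012,0.05,0]
    - [0.024,0.1,0]
    - [0.036,0.15,0]
    - [0.048,0.2,0]
    - [0.06,0.25,0]
    - [0.07,0.274,0]
    - [0.07,0.274,0]
  roll: [0,0,0,0,0,0,0]
  claw: [0.085,0.085,0.085,0.085,0.085,0.085,0.085]

```text
clock: 3.78
position: [534.6, -101.3, 404.3]
ee_rot: [1.0, -0.0, -0.0, 0.0]
contact_force: [-0.6, 0.7, -0.9]
gripper_width: 84.9
grasp_force: 0.0
```

Run:
```python
from h import *
np.set_printoptions(precision=1,suppress=True)
p=shot("wrist");print(read_state()["position"])
for t in("pin_grip","stand","rig_hole","rig_post"):
    for r in place_of(p,t)[:2]: print(t,np.array(r["at"]),round(r["conf"],2),depth_pt(p,r["at"]))
r=place_of(p,"pin_grip")[0]["at"]; u,v=map(int,r)
g=p["img"][max(0,v-50):v+50,max(0,u-65):u+65]; print(max(0,u-65),max(0,v-50));cv2.imwrite("pics/w2c.png",cv2.resize(g,None,fx=6,fy=6,interpolation=cv2.INTER_CUBIC)[:,:,::-1])
# hole from the previous shot
p["W"]=p["W"].copy(); s=read_state()["position"]; p["W"][:3,3]+=np.array([464.8,169.1,404.8])-s
print("hole",at_z(p,(255.7,168.8),99),"post top",at_z(p,(190+745/5.5,130+255/5.5),99+31.5))
```

```text
[ 534.2 -100.6  404.3]
pin_grip [252.8 173.5] 0.82 [549.5 -99.6 119.4]
stand [257.2 155.1] 0.72 [ 560.1 -104.1   75. ]
rig_hole [255.2 173.2] 0.72 [ 549.6 -101.9  118.6]
rig_post [ 39.4 250.7] 0.64 [476.  106.8 131. ]
187 123
hole [480.9 166.7  99. ] post top [480.3 104.3 130.5]
```

View pics/w2c.png

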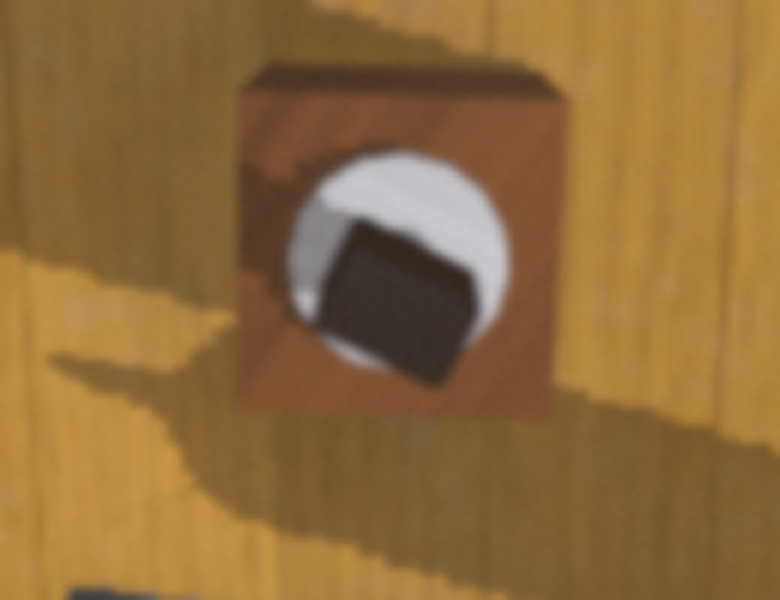

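The crop shows the stand with the pin's bright collar centred at crop (400,260), about pixel (253.3,166). The black handle top has its long side at about 26° to the image's horizontal.

Run:
```python
from h import *
np.set_printoptions(precision=2,suppress=True)
p=shot("wrist");s=read_state();print(s["position"],s["joints"])
print("collar",at_z(p,(253.3,166),75), "top",at_z(p,(187+399/6,123+313/6),119))
for uv in [(240,190),(270,190),(250,150),(265,155)]: print(depth_pt(p,uv))
c=at_z(p,(253.3,166),75); go(c[0],c[1],330,-26)
```

```text
[ 533.82 -100.15  404.94] [ 0.11  0.25 -0.19 -0.   -1.13  1.46]
collar [547.51 -98.52  75.  ] top [547.11 -98.91 119.  ]
[518.55 -83.34  68.87]
[ 518.76 -117.56   69.35]
[565.06 -94.98  76.1 ]
[ 559.56 -111.15   74.95]
slide [ 0.01 -0.    0.07] roll -63.9 yaw now -89.9 j6 1.46
```

Emit:
carry_out:
  slide:
    - [0.003,0,0.01]
    - [0.006,0,0.02]
    - [0.009,0,0.03]
    - [0.013,-0.0015,0.04]
    - [0.0135,-0.0015,0.05]
    - [0.0135,-0.0015,0.06]
    - [0.0135,-0.0015,0.07]
    - [0.0135,-0.0015,0.07]
  roll: [-10,-20,-30,-40,-50,-60,-64,-64]
  claw: [0.085,0.085,0.085,0.085,0.085,0.06,0.05,0.05]

```text
clock: 5.12
position: [547.2, -99.2, 334.1]
ee_rot: [0.848, 0.53, -0.001, -0.0]
contact_force: [-0.3, 0.7, 0.1]
gripper_width: 49.8
grasp_force: 0.0
```

Run:
```python
from h import *
np.set_printoptions(precision=2,suppress=True)
p=shot("wrist");s=read_state();print(s["position"],s["joints"],s["contact_force"])
for r in place_of(p,"pin_grip")[:2]: print(np.array(r["at"]),round(r["conf"],2),at_z(p,r["at"],104), depth_pt(p,r["at"]))
u,v=map(int,place_of(p,"pin_grip")[0]["at"])
g=p["img"][v-50:v+50,u-65:u+65];print(u-65,v-50);cv2.imwrite("pics/w3c.png",cv2.resize(g,None,fx=6,fy=6,interpolation=cv2.INTER_CUBIC)[:,:,::-1])
go(547.4,-98.7,258.7,-26)
```

```text
[547.47 -99.26 334.76] [ 0.11  0.33 -0.26  0.   -0.98  2.58] [1.08 0.79 0.7 ]
[259.1 210. ] 0.94 [ 548.87 -101.73  104.  ] [551.13 -96.51 119.67]
194 160
slide [ 0.   -0.    0.08] roll 0.0 yaw now -26.0 j6 2.58
```

View pics/w3c.png

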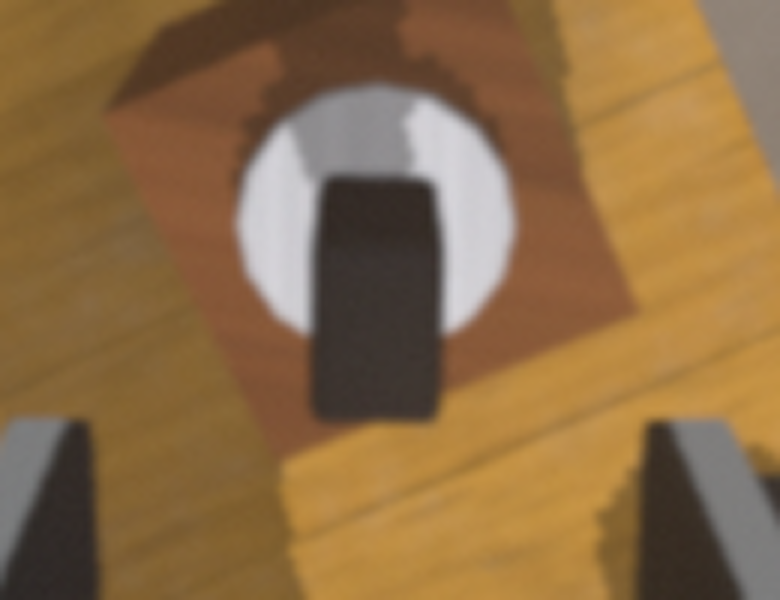

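The crop shows the handle square to the closing line and centred between the fingers, with its top face at crop (376,325).

Run:
```python
from h import *
np.set_printoptions(precision=2,suppress=True)
p=shot("wrist");s=read_state();print(s["position"])
a=at_z(p,(256.3,213.6),119); b=at_z(p,(256.5,195.3),75);print(a,b)
go(*(a[:2]*.5+b[:2]*.5),258.7,-26)
```

```text
[547.63 -99.48 335.35]
[548.88 -98.93 119.  ] [549.46 -98.89  75.  ]
slide [0.   0.   0.08] roll 0.0 yaw now -26.0 j6 2.58
```

Emit:
carry_out:
  slide:
    - [0.001,0.001,0.03]
    - [0.001,0.001,0.06]
    - [0.001,0.001,0.075]
    - [0.001,0.001,0.075]
    - [0.001,0.001,0.075]
    - [0.001,0.001,0.075]
    - [0.001,0.001,0.075]
    - [0.001,0.001,0.075]
  roll: [0,0,0,0,0,0,0,0]
  claw: [0.05,0.05,0.05,0.05,0.0,0.0,0.0,0.0]

```text
clock: 6.32
position: [549.2, -99.1, 261.1]
ee_rot: [0.848, 0.53, 0.001, 0.001]
contact_force: [-0.4, 1.6, 7.3]
gripper_width: 15.1
grasp_force: 59.6
```

Run:
```python
from h import *
np.set_printoptions(precision=2,suppress=True)
s=read_state();print({k:s[k] for k in("clock","position","contact_force","gripper_width","grasp_force")})
```

```text
{'clock': 6.325, 'position': array([549.24, -99.14, 261.05]), 'contact_force': array([-0.39,  1.63,  7.29]), 'gripper_width': 15.08003855629682, 'grasp_force': 59.59382772445679}
```

Emit:
carry_out:
  slide:
    - [0,0,-0.01]
    - [0,0,-0.03]
    - [0,0,-0.06]
    - [0,0,-0.09]
    - [0,0,-0.12]
    - [0,0,-0.145]
    - [0,0,-0.145]
    - [0,0,-0.145]
  roll: [0,0,0,0,0,5,14,24]
  claw: [0,0,0,0,0,0,0,0]

```text
clock: 7.32
position: [548.2, -99.2, 404.6]
ee_rot: [0.941, 0.339, -0.0, -0.0]
contact_force: [0.1, 0.7, -3.1]
gripper_width: 15.0
grasp_force: 58.7
```

Run:
```python
from h import *
np.set_printoptions(precision=3,suppress=True)
s=read_state();print({k:s[k] for k in("clock","position","joints","contact_force","gripper_width","grasp_force")})
go(480,171,406,-90)
```

```text
{'clock': 7.325, 'position': array([548.243, -99.208, 404.622]), 'joints': array([ 0.112,  0.27 , -0.161, -0.001, -1.141,  2.152]), 'contact_force': array([ 0.079,  0.678, -3.115]), 'gripper_width': 15.03800035792473, 'grasp_force': 58.69544506072998}
slide [ 0.12  -0.252 -0.001] roll 39.7 yaw now -50.3 j6 2.15
```

Emit:
carry_out:
  slide:
    - [0.017,-0.036,0]
    - [0.034,-0.072,0]
    - [0.051,-0.108,0]
    - [0.068,-0.144,0]
    - [0.085,-0.18,0]
    - [0.102,-0.216,0]
    - [0.12,-0.252,0]
    - [0.12,-0.252,0]
  roll: [6,12,18,24,30,36,40,40]
  claw: [0,0,0,0,0,0,0,0]

```text
clock: 8.32
position: [477.8, 172.8, 404.3]
ee_rot: [1.0, 0.002, -0.001, -0.0]
contact_force: [-0.1, -0.2, -2.7]
gripper_width: 15.2
grasp_force: 59.4
```

Emit:
carry_out:
  slide:
    - [0,0,0]
    - [0,0,0]
    - [0,0,0]
  roll: [0,0,0]
  claw: [0,0,0]

```text
clock: 8.7
position: [478.7, 170.1, 404.7]
ee_rot: [1.0, -0.0, -0.0, 0.0]
contact_force: [-0.2, 0.5, -2.5]
gripper_width: 15.2
grasp_force: 59.4
```

Run:
```python
from h import *
np.set_printoptions(precision=2,suppress=True)
p=shot("wrist");s=read_state();print({k:s[k] for k in("clock","position","joints","contact_force","wrist_torque")})
save(p,"w4.png")
for t in("pin_grip","pin_tip","rig_hole","rig_post"):
    for r in place_of(p,t)[:2]: print(t,np.array(r["at"]),round(r["conf"],2),depth_pt(p,r["at"]))
for uv in [(225,185),(225,155)]: print(depth_pt(p,uv))
g=p["img"][110:230,175:335]; cv2.imwrite("pics/w4c.png",cv2.resize(g,None,fx=5,fy=5,interpolation=cv2.INTER_CUBIC)[:,:,::-1])
```

```text
{'clock': 8.75, 'position': array([478.72, 170.24, 404.69]), 'joints': array([ 0.66,  0.19, -0.27, -0.  , -1.11,  0.91]), 'contact_force': array([-0.21, -0.25, -2.55]), 'wrist_torque': array([ 0.01, -0.02, -0.08])}
pin_grip [257.5 260. ] 0.89 [485.62 168.84 263.28]
pin_grip [260.8 292.9] 0.55 [467.42 167.24 261.7 ]
pin_tip [308.  237.7] 0.68 [370.51  91.34  -1.07]
pin_tip [253.9 199.1] 0.58 [485.56 170.63 173.23]
rig_post [320.8 197. ] 0.65 [474.01 109.43 130.64]
[477.22 200.35  99.02]
[507.77 199.53  97.76]
```

View pics/w4c.png

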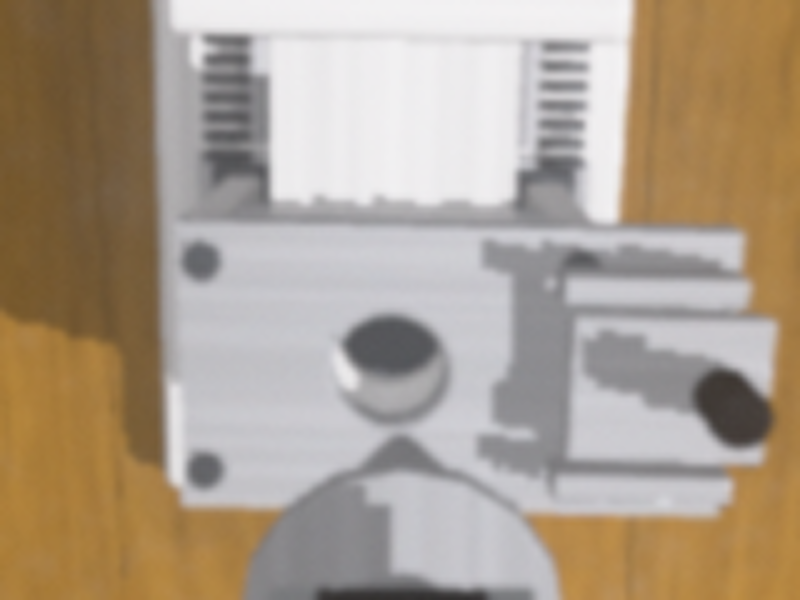

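The crop shows the bridge hole at crop (391,369), pixel (252.9,183.4). The pin tip's far edge is at crop (401,437), pixel (254.8,197). The post top is at crop (742,414), pixel (323,192.5).

Run:
```python
from h import *
np.set_printoptions(precision=2,suppress=True)
p=shot("wrist");s=read_state();print(s["position"],s["contact_force"])
print("hole",at_z(p,(252.9,183.4),98.5),"post",at_z(p,(323,192.5),130),"tip",at_z(p,(254.8,197),147.6))
print("collar yc",at_z(p,(175+80.3-.4,210),218))
print("edges y", at_z(p,(175+182/5,183),98.5),"x",at_z(p,(252,110+218/5),98.5),at_z(p,(252,110+508/5),98.5))
d=[depth_pt(p,(u,v))[2] for u in range(214,238,4) for v in range(160,208,6)];print(np.median(d))
```

```text
[478.63 170.74 404.72] [-0.25 -0.32 -2.82]
hole [478.69 172.38  98.5 ] post [478.12 108.08 130.  ] tip [479.27 170.48 147.6 ]
collar yc [492.87 170.48 218.  ]
edges y [479.13 214.81  98.5 ] x [509.2  173.21  98.5 ] [448.04 173.39  98.5 ]
98.77089776028365
```

Emit:
carry_out:
  slide:
    - [0.002,0,0.015]
    - [0.004,-0.0017,0.03]
    - [0.004,-0.0017,0.04]
    - [0.004,-0.0017,0.046]
    - [0.004,-0.0017,0.046]
    - [0.004,-0.0017,0.046]
  roll: [0,0,0,0,0,0]
  claw: [0,0,0,0,0,0]

```text
clock: 9.75
position: [482.7, 172.7, 359.1]
ee_rot: [1.0, 0.0, 0.0, -0.0]
contact_force: [0.1, 0.7, -2.4]
gripper_width: 15.4
grasp_force: 59.4
```

Run:
```python
from h import *
np.set_printoptions(precision=2,suppress=True)
p=shot("wrist");s=read_state();print(s["position"],s["contact_force"],s["wrist_torque"])
g=p["img"][130:230,190:320]; cv2.imwrite("pics/w5c.png",cv2.resize(g,None,fx=6,fy=6,interpolation=cv2.INTER_CUBIC)[:,:,::-1])
```

```text
[482.72 172.73 359.23] [-0.18  0.29 -2.43] [ 0.02 -0.01 -0.01]
```

View pics/w5c.png

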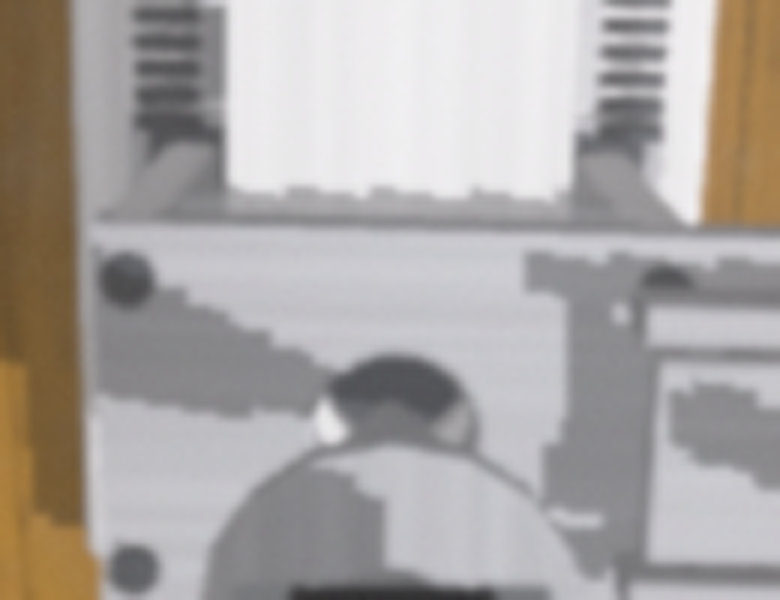

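The crop shows the tip at crop (392,400), just over the hole, which is centred near x=398. I'll go down gently.

Emit:
carry_out:
  slide:
    - [0,0.0005,0.003]
    - [0,0.0005,0.006]
    - [0,0.0005,0.009]
    - [0,0.0005,0.012]
    - [0,0.0005,0.012]
  roll: [0,0,0,0,0]
  claw: [0,0,0,0,0]

```text
clock: 10.42
position: [482.5, 172.1, 346.4]
ee_rot: [1.0, 0.0, -0.0, 0.0]
contact_force: [-0.2, -0.7, -2.7]
gripper_width: 15.0
grasp_force: 59.4
```

Emit:
carry_out:
  slide:
    - [0,-0.002,0]
    - [0,-0.004,0]
    - [0,-0.006,0]
    - [0,-0.0065,0]
    - [0,-0.0065,0]
  roll: [0,0,0,0,0]
  claw: [0,0,0,0,0]

```text
clock: 11.05
position: [482.6, 178.7, 346.7]
ee_rot: [1.0, 0.0, -0.0, 0.0]
contact_force: [0.4, 0.8, -2.5]
gripper_width: 15.1
grasp_force: 59.4
```

Emit:
carry_out:
  slide:
    - [0,-0.0007,0]
    - [0,-0.0015,0]
    - [0,-0.0015,0]
  roll: [0,0,0]
  claw: [0,0,0]

```text
clock: 11.42
position: [482.4, 179.8, 346.6]
ee_rot: [1.0, 0.0, -0.0, 0.001]
contact_force: [-0.2, -2.5, -1.8]
gripper_width: 15.3
grasp_force: 59.4
```

Emit:
carry_out:
  slide:
    - [0,0.003,0]
    - [0,0.006,0]
    - [0,0.009,0]
    - [0,0.0115,0]
    - [0,0.0125,0]
    - [0,0.0125,0]
  roll: [0,0,0,0,0,0]
  claw: [0,0,0,0,0,0]

```text
clock: 12.18
position: [482.6, 167.6, 346.7]
ee_rot: [1.0, 0.0, 0.0, -0.0]
contact_force: [0.4, -0.1, -2.2]
gripper_width: 15.0
grasp_force: 59.4
```

Emit:
carry_out:
  slide:
    - [0,0.0005,0]
    - [0,0.001,0]
    - [0,0.001,0]
  roll: [0,0,0]
  claw: [0,0,0]

```text
clock: 12.55
position: [482.6, 166.6, 346.7]
ee_rot: [1.0, 0.0, 0.0, -0.0]
contact_force: [-0.7, 0.5, -1.9]
gripper_width: 15.4
grasp_force: 59.4
```

Emit:
carry_out:
  slide:
    - [0,0.0005,0]
    - [0,0.001,0]
    - [0,0.001,0]
  roll: [0,0,0]
  claw: [0,0,0]

```text
clock: 12.92
position: [482.6, 165.7, 346.7]
ee_rot: [1.0, 0.0, 0.0, -0.0]
contact_force: [-0.2, 1.8, -2.3]
gripper_width: 15.3
grasp_force: 59.4
```

Emit:
carry_out:
  slide:
    - [0,-0.003,0]
    - [0.001,-0.007,0]
    - [0.002,-0.007,0]
    - [0.003,-0.007,0]
    - [0.003,-0.007,0]
    - [0.003,-0.007,0]
  roll: [0,0,0,0,0,0]
  claw: [0,0,0,0,0,0]

```text
clock: 13.68
position: [485.6, 172.6, 346.7]
ee_rot: [1.0, 0.0, -0.0, 0.0]
contact_force: [-0.0, 0.5, -3.6]
gripper_width: 15.5
grasp_force: 59.4
```

Emit:
carry_out:
  slide:
    - [0.0005,0,0]
    - [0.001,0,0]
    - [0.001,0,0]
  roll: [0,0,0]
  claw: [0,0,0]

```text
clock: 14.05
position: [486.6, 172.6, 346.7]
ee_rot: [1.0, 0.0, -0.0, -0.0]
contact_force: [-0.6, 0.6, -1.8]
gripper_width: 15.2
grasp_force: 59.4
```

Emit:
carry_out:
  slide:
    - [0.0005,0,0]
    - [0.001,0,0]
    - [0.001,0,0]
  roll: [0,0,0]
  claw: [0,0,0]

```text
clock: 14.42
position: [487.4, 172.6, 346.6]
ee_rot: [1.0, 0.0, -0.0, 0.0]
contact_force: [-1.3, -0.1, -1.8]
gripper_width: 15.1
grasp_force: 59.4
```

Emit:
carry_out:
  slide:
    - [0.0005,0,0]
    - [0.0005,0,0]
  roll: [0,0]
  claw: [0,0]

```text
clock: 14.68
position: [487.8, 172.6, 346.6]
ee_rot: [1.0, 0.0, -0.001, 0.0]
contact_force: [-2.7, 0.5, -2.5]
gripper_width: 15.0
grasp_force: 59.5
```

Emit:
carry_out:
  slide:
    - [-0.003,0,0]
    - [-0.006,0,0]
    - [-0.009,0,0]
    - [-0.012,0,0]
    - [-0.0132,0,0]
    - [-0.0132,0,0]
  roll: [0,0,0,0,0,0]
  claw: [0,0,0,0,0,0]

```text
clock: 15.42
position: [474.8, 172.7, 346.8]
ee_rot: [1.0, 0.0, 0.0, -0.0]
contact_force: [0.7, 1.0, -2.4]
gripper_width: 15.6
grasp_force: 59.4
```

Emit:
carry_out:
  slide:
    - [-0.0005,0,0]
    - [-0.001,0,0]
    - [-0.0013,0,0]
    - [-0.0013,0,0]
  roll: [0,0,0,0]
  claw: [0,0,0,0]

```text
clock: 15.92
position: [473.6, 172.6, 346.7]
ee_rot: [1.0, 0.0, -0.0, 0.0]
contact_force: [-0.2, 0.3, -2.8]
gripper_width: 14.9
grasp_force: 59.4
```

Emit:
carry_out:
  slide:
    - [-0.0005,0,0]
    - [-0.001,0,0]
    - [-0.001,0,0]
  roll: [0,0,0]
  claw: [0,0,0]

```text
clock: 16.3
position: [472.7, 172.7, 346.9]
ee_rot: [1.0, 0.0, 0.0, -0.0]
contact_force: [1.0, 0.4, -2.5]
gripper_width: 14.9
grasp_force: 59.4
```

Emit:
carry_out:
  slide:
    - [0.004,0,0]
    - [0.0073,0,0]
    - [0.0073,0,0.004]
    - [0.0073,0,0.008]
    - [0.0073,0,0.012]
    - [0.0073,0,0.016]
    - [0.0073,0,0.018]
    - [0.0073,0,0.018]
  roll: [0,0,0,0,0,0,0,0]
  claw: [0,0,0,0,0,0,0,0]

```text
clock: 17.3
position: [480.0, 172.7, 328.6]
ee_rot: [1.0, 0.0, 0.0, 0.0]
contact_force: [0.1, -0.1, -2.0]
gripper_width: 15.1
grasp_force: 59.4
```

D is about 23 mm and the pin is still free. I'll continue in short steps.

Emit:
carry_out:
  slide:
    - [0,0,0.002]
    - [0,0,0.004]
    - [0,0,0.006]
    - [0,0,0.006]
  roll: [0,0,0,0]
  claw: [0,0,0,0]

```text
clock: 17.8
position: [480.3, 172.8, 322.9]
ee_rot: [1.0, 0.0, 0.001, -0.0]
contact_force: [3.3, 0.8, -3.3]
gripper_width: 15.2
grasp_force: 59.4
```

Emit:
carry_out:
  slide:
    - [0,0,0.0015]
    - [0,0,0.003]
    - [0,0,0.003]
  roll: [0,0,0]
  claw: [0,0,0]

```text
clock: 18.18
position: [480.3, 172.7, 320.5]
ee_rot: [1.0, 0.0, 0.001, -0.0]
contact_force: [3.5, -1.3, 3.3]
gripper_width: 14.9
grasp_force: 60.1
```

Emit:
carry_out:
  slide:
    - [-0.0002,0,0.001]
    - [-0.0003,0,0.002]
    - [-0.0003,0,0.003]
    - [-0.0003,0,0.003]
  roll: [0,0,0,0]
  claw: [0,0,0,0]

```text
clock: 18.68
position: [479.9, 172.8, 316.7]
ee_rot: [1.0, 0.0, 0.001, -0.0]
contact_force: [4.8, -0.8, 1.7]
gripper_width: 15.0
grasp_force: 60.0
```

Emit:
carry_out:
  slide:
    - [0,0,0.001]
    - [0,0,0.002]
    - [0,0,0.003]
    - [0,0,0.003]
  roll: [0,0,0,0]
  claw: [0,0,0,0]

```text
clock: 19.18
position: [479.9, 172.8, 313.7]
ee_rot: [1.0, 0.0, 0.001, -0.0]
contact_force: [5.2, -1.0, 1.4]
gripper_width: 15.3
grasp_force: 60.0
```

Emit:
carry_out:
  slide:
    - [0,0,0.001]
    - [0,0,0.002]
    - [0,0,0.003]
    - [0,0,0.004]
    - [0,0,0.004]
  roll: [0,0,0,0,0]
  claw: [0,0,0,0,0]

```text
clock: 19.8
position: [479.9, 172.8, 309.7]
ee_rot: [1.0, 0.0, 0.001, -0.0]
contact_force: [6.0, -1.5, 2.1]
gripper_width: 15.0
grasp_force: 60.0
```

Emit:
carry_out:
  slide:
    - [0,0,0.001]
    - [0,0,0.002]
    - [0,0,0.003]
    - [0,0,0.004]
    - [0,0,0.005]
    - [0,0,0.005]
  roll: [0,0,0,0,0,0]
  claw: [0,0,0,0,0,0]

```text
clock: 20.55
position: [479.9, 172.7, 304.3]
ee_rot: [1.0, 0.0, 0.0, -0.0]
contact_force: [6.0, -0.9, -0.8]
gripper_width: 15.0
grasp_force: 59.8
```

Emit:
carry_out:
  slide:
    - [0,0,0.001]
    - [0,0,0.002]
    - [0,0,0.003]
    - [0,0,0.004]
    - [0,0,0.005]
    - [0,0,0.005]
  roll: [0,0,0,0,0,0]
  claw: [0,0,0,0,0,0]

```text
clock: 21.3
position: [479.9, 172.8, 299.3]
ee_rot: [1.0, 0.0, 0.0, -0.0]
contact_force: [5.5, -1.5, -1.7]
gripper_width: 15.0
grasp_force: 59.8
```

Emit:
carry_out:
  slide:
    - [0,0,0.001]
    - [0,0,0.002]
    - [0,0,0.003]
    - [0,0,0.004]
    - [0,0,0.005]
    - [0,0,0.005]
  roll: [0,0,0,0,0,0]
  claw: [0,0,0,0,0,0]

```text
clock: 22.05
position: [479.9, 172.8, 294.4]
ee_rot: [1.0, 0.0, 0.0, -0.0]
contact_force: [6.5, -1.2, 0.4]
gripper_width: 15.3
grasp_force: 59.8
```

Emit:
carry_out:
  slide:
    - [0,0,0.001]
    - [0,0,0.002]
    - [0,0,0.003]
    - [0,0,0.004]
    - [0,0,0.005]
    - [0,0,0.005]
  roll: [0,0,0,0,0,0]
  claw: [0,0,0,0,0,0]

```text
clock: 22.8
position: [480.0, 172.8, 290.1]
ee_rot: [1.0, 0.0, 0.001, -0.0]
contact_force: [4.9, -1.8, 4.2]
gripper_width: 15.0
grasp_force: 60.5
```

Emit:
carry_out:
  slide:
    - [0,0,0.0005]
    - [0,0,0.001]
    - [0,0,0.001]
  roll: [0,0,0]
  claw: [0,0,0]

```text
clock: 23.18
position: [480.0, 172.8, 290.1]
ee_rot: [1.0, 0.001, 0.001, -0.0]
contact_force: [3.4, -1.0, 10.2]
gripper_width: 15.1
grasp_force: 61.2
```

Run:
```python
from h import *
np.set_printoptions(precision=2,suppress=True)
p=shot("wrist");s=read_state();print(s["position"],s["contact_force"],s["wrist_torque"])
for r in place_of(p,"rig_post"): print(r, depth_pt(p,r["at"]))
g=p["img"][150:270,180:340]; cv2.imwrite("pics/w6c.png",cv2.resize(g,None,fx=5,fy=5,interpolation=cv2.INTER_CUBIC)[:,:,::-1])
for u in (222,256,290):
  print(u,[(v,depth_pt(p,(u,v))[2].round(1)) for v in range(180,235,6)])
```

```text
[479.98 172.81 290.07] [ 2.91 -0.92  9.35] [-0.53 -0.97 -0.  ]
{'at': [379.0, 263.4], 'conf': 0.97} [475.14 108.35 131.08]
222 [(180, np.float64(87.1)), (186, np.float64(98.0)), (192, np.float64(99.0)), (198, np.float64(98.2)), (204, np.float64(100.0)), (210, np.float64(98.1)), (216, np.float64(101.2)), (222, np.float64(99.6)), (228, np.float64(99.3)), (234, np.float64(102.5))]
256 [(180, np.float64(87.0)), (186, np.float64(98.0)), (192, np.float64(99.9)), (198, np.float64(99.2)), (204, np.float64(102.7)), (210, np.float64(103.4)), (216, np.float64(103.1)), (222, np.float64(103.4)), (228, np.float64(120.3)), (234, np.float64(128.4))]
290 [(180, np.float64(87.0)), (186, np.float64(96.3)), (192, np.float64(98.0)), (198, np.float64(99.1)), (204, np.float64(98.9)), (210, np.float64(99.2)), (216, np.float64(99.5)), (222, np.float64(99.7)), (228, np.float64(98.4)), (234, np.float64(99.3))]
```

View pics/w6c.png

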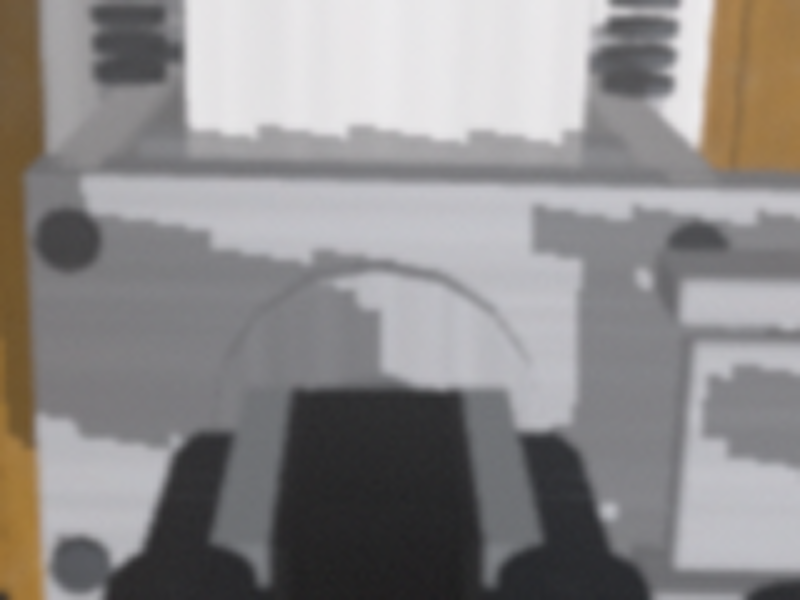

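The crop shows the collar lying against the bridge. Its top is at about 103.3 and the bridge at about 98.7, so it is home. I'll press a little more to seat it, relax, then let go and open only part way.

Emit:
carry_out:
  slide:
    - [0,0,0.0005]
    - [0,0,0.001]
    - [0,0,0.0015]
    - [0,0,0.0015]
  roll: [0,0,0,0]
  claw: [0,0,0,0]

```text
clock: 23.78
position: [480.0, 172.8, 290.0]
ee_rot: [1.0, 0.001, 0.001, -0.0]
contact_force: [-0.8, -2.7, 17.7]
gripper_width: 15.0
grasp_force: 62.4
```

Emit:
carry_out:
  slide:
    - [0,0,-0.0007]
    - [0,0,-0.0015]
    - [0,0,-0.0015]
    - [0,0,-0.0015]
    - [0,0,-0.0015]
    - [0,0,-0.0015]
  roll: [0,0,0,0,0,0]
  claw: [0,0,0.04,0.04,0.04,0.04]

```text
clock: 24.52
position: [479.3, 172.6, 288.2]
ee_rot: [1.0, 0.0, -0.001, 0.0]
contact_force: [0.8, 0.2, 0.2]
gripper_width: 40.3
grasp_force: 0.0
```

Emit:
carry_out:
  slide:
    - [0,0,-0.015]
    - [0,0,-0.04]
    - [0,0,-0.08]
    - [0,0.03,-0.1]
    - [0,0.08,-0.1]
    - [0,0.11,-0.1]
    - [0,0.11,-0.1]
    - [0,0.11,-0.1]
  roll: [0,0,0,0,0,0,0,0]
  claw: [0.04,0.04,0.04,0.04,0,0,0,0]

```text
clock: 25.52
position: [479.7, 62.8, 389.4]
ee_rot: [1.0, 0.0, 0.001, -0.0]
contact_force: [-0.3, 0.1, 0.2]
gripper_width: 0.1
grasp_force: 0.0
```

Run:
```python
from h import *
np.set_printoptions(precision=2,suppress=True)
p=shot("wrist");s=read_state();print(s["position"],s["contact_force"],s["gripper_width"])
for r in place_of(p,"rig_post"): print(r, depth_pt(p,r["at"]),at_z(p,r["at"],120))
g=p["img"][120:250,130:300]; cv2.imwrite("pics/w7c.png",cv2.resize(g,None,fx=4.6,fy=4.6,interpolation=cv2.INTER_CUBIC)[:,:,::-1])
```

```text
[479.76  63.17 389.23] [ 0.98 -0.33  0.83] -0.0821849446821384
{'at': [204.3, 202.7], 'conf': 0.59} [474.8  106.54 130.1 ] [471.48 108.47 120.  ]
```

View pics/w7c.png

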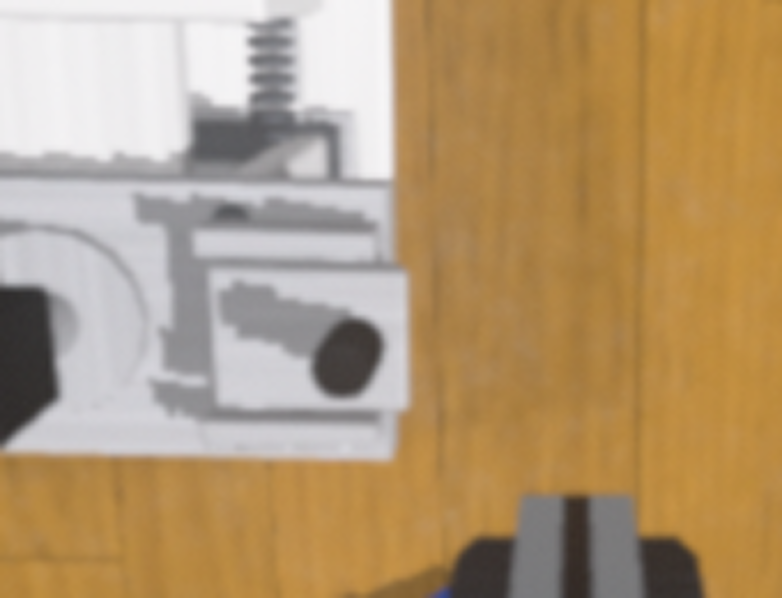

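The crop shows the keeper post at crop (348,358), with the closed fingers well to its -y side and the collar seated. I'll lower the fingers here and push.

Emit:
carry_out:
  slide:
    - [-0.001,0,0.03]
    - [-0.001,0,0.06]
    - [-0.001,0,0.09]
    - [-0.001,0,0.1]
    - [-0.001,-0.006,0.1]
    - [-0.001,-0.012,0.1]
    - [-0.001,-0.015,0.1]
    - [-0.001,-0.015,0.1]
  roll: [0,0,0,0,0,0,0,0]
  claw: [0,0,0,0,0,0,0,0]

```text
clock: 26.62
position: [478.7, 78.0, 289.4]
ee_rot: [1.0, 0.001, 0.001, -0.0]
contact_force: [-0.1, -0.2, 0.1]
gripper_width: -0.3
grasp_force: 0.0
```

Emit:
carry_out:
  slide:
    - [0,-0.003,0]
    - [0,-0.006,0]
    - [0,-0.009,0]
    - [0,-0.012,0]
    - [0,-0.015,0]
    - [0,-0.018,0]
    - [0,-0.021,0]
    - [0,-0.021,0]
  roll: [0,0,0,0,0,0,0,0]
  claw: [0,0,0,0,0,0,0,0]

```text
clock: 27.62
position: [478.7, 98.9, 288.7]
ee_rot: [1.0, 0.0, 0.0, -0.0]
contact_force: [-0.3, -0.5, 0.3]
gripper_width: 0.2
grasp_force: 0.3
```

Emit:
carry_out:
  slide:
    - [0,-0.003,0]
    - [0,-0.006,0]
    - [0,-0.009,0]
    - [0,-0.012,0]
  roll: [0,0,0,0]
  claw: [0,0,0,0]

```text
clock: 28.12
position: [478.7, 110.9, 288.7]
ee_rot: [1.0, 0.0, 0.0, -0.0]
contact_force: [2.3, -1.2, 0.5]
gripper_width: 0.2
grasp_force: 0.8
```

Emit:
carry_out:
  slide:
    - [0,-0.0015,0]
    - [0,-0.003,0]
    - [0,-0.003,0]
  roll: [0,0,0]
  claw: [0,0,0]

```text
clock: 28.5
position: [478.7, 113.1, 288.8]
ee_rot: [1.0, 0.0, -0.0, 0.001]
contact_force: [2.6, -5.8, 0.6]
gripper_width: 0.2
grasp_force: 2.6
```

Run:
```python
from h import *
np.set_printoptions(precision=2,suppress=True)
p=shot("wrist");s=read_state();print(s["position"],s["contact_force"],s["gripper_width"])
g=p["img"][140:340,130:330]; cv2.imwrite("pics/w8c.png",cv2.resize(g,None,fx=3,fy=3,interpolation=cv2.INTER_CUBIC)[:,:,::-1])
```

```text
[478.63 113.04 288.77] [ 1.46 -4.96 -0.47] 0.054485127662896836
```

View pics/w8c.png

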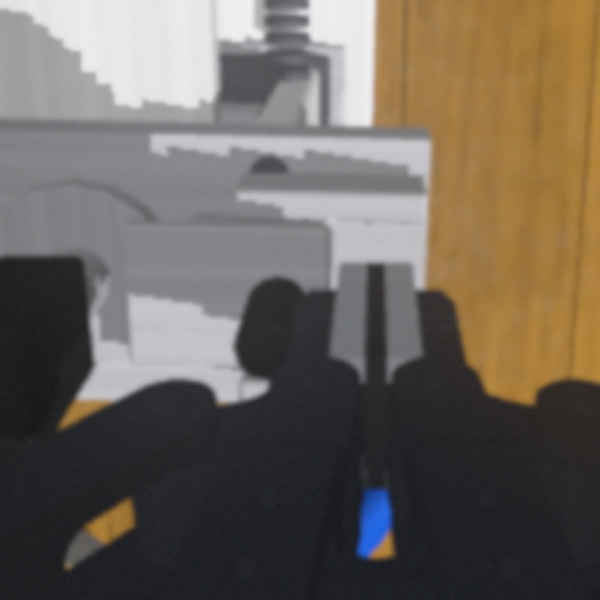

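The crop shows the keeper plate lying over the collar, and the force is rising as at the stop. I'll push a little more to confirm, then withdraw.

Emit:
carry_out:
  slide:
    - [0,-0.001,0]
    - [0,-0.002,0]
    - [0,-0.002,0]
  roll: [0,0,0]
  claw: [0,0,0]

```text
clock: 28.92
position: [478.6, 114.0, 288.8]
ee_rot: [1.0, 0.0, -0.001, 0.002]
contact_force: [4.5, -11.8, 2.3]
gripper_width: -0.1
grasp_force: 5.3
```

Emit:
carry_out:
  slide:
    - [0,0.006,0]
    - [0,0.018,0]
    - [0,0.03,0]
    - [0,0.035,-0.03]
    - [0,0.035,-0.09]
    - [0,0.035,-0.11]
    - [0,0.035,-0.11]
    - [0,0.035,-0.11]
  roll: [0,0,0,0,0,0,0,0]
  claw: [0,0,0,0,0,0,0,0]

```text
clock: 29.92
position: [478.1, 80.3, 397.4]
ee_rot: [1.0, 0.0, -0.001, 0.0]
contact_force: [-0.5, -0.9, -0.0]
gripper_width: -0.0
grasp_force: 0.0
```

Run:
```python
from h import *
np.set_printoptions(precision=2,suppress=True)
p=shot("wrist");s=read_state();print(s["position"],s["contact_force"])
for r in place_of(p,"rig_post"): print(r, depth_pt(p,r["at"]))
for v in (185,190,195,200):
  q=[depth_pt(p,(u,v)) for u in range(120,230)]
  print(v,[(round(a[1],1),round(a[2],1)) for a in q[::4]])
```

```text
[478.22  80.33 397.14] [ 0.13  0.38 -0.01]
{'at': [223.3, 197.7], 'conf': 0.87} [464.59 111.71  98.97]
185 [(np.float64(214.5), np.float64(98.0)), (np.float64(210.4), np.float64(98.3)), (np.float64(206.2), np.float64(98.8)), (np.float64(202.2), np.float64(98.7)), (np.float64(176.8), np.float64(147.4)), (np.float64(174.3), np.float64(145.5)), (np.float64(170.7), np.float64(146.4)), (np.float64(167.2), np.float64(146.9)), (np.float64(165.9), np.float64(141.8)), (np.float64(164.9), np.float64(135.3)), (np.float64(164.8), np.float64(126.0)), (np.float64(166.1), np.float64(111.3)), (np.float64(165.0), np.float64(103.0)), (np.float64(159.1), np.float64(109.4)), (np.float64(155.2), np.float64(109.8)), (np.float64(151.4), np.float64(109.7)), (np.float64(147.6), np.float64(109.7)), (np.float64(143.6), np.float64(110.2)), (np.float64(139.6), np.float64(111.2)), (np.float64(134.8), np.float64(115.8)), (np.float64(130.4), np.float64(119.1)), (np.float64(127.9), np.float64(113.0)), (np.float64(124.6), np.float64(109.8)), (np.float64(122.4), np.float64(99.7)), (np.float64(118.6), np.float64(98.5))
[... 2769 characters left out ...]
5.0), np.float64(129.1)), (np.float64(170.1), np.float64(103.8)), (np.float64(166.5), np.float64(102.6)), (np.float64(160.0), np.float64(110.7)), (np.float64(156.3), np.float64(110.3)), (np.float64(152.5), np.float64(109.8)), (np.float64(148.7), np.float64(109.7)), (np.float64(144.9), np.float64(109.3)), (np.float64(140.6), np.float64(111.0)), (np.float64(132.6), np.float64(129.6)), (np.float64(133.0), np.float64(110.3)), (np.float64(129.1), np.float64(110.7)), (np.float64(125.3), np.float64(110.0)), (np.float64(123.3), np.float64(98.6)), (np.float64(119.1), np.float64(99.4)), (np.float64(115.1), np.float64(99.1)), (np.float64(111.1), np.float64(98.8)), (np.float64(107.1), np.float64(98.4))]
```

```bash
python3 -c "from bench import *; print(job_done())"
```

```text
the job is handed in; nothing more can be done
None
```

The pin is home with its collar flat on the bridge, and the keeper is fully across over it. The job is handed in at about 30 s; readings taken during the pushes never passed about 20 N.

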